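# Seat a wound coil against the angle plate and hold it for gauging

### The job

Slide the tall wire coil up off its post, stand it upright on the flat surface plate against the upright face of the fence, near the middle of the fence's length, and push it diagonally so that it is pressed down onto the plate and into the fence at once, with roughly 15 N (the weight of about 1.5 kg) each way and never violently. Finish while still holding it pressed there with the gripper, ready for gauging: do not let go or back off. Leave the short coil on its post and the oil can, wrench and grease pot where they are.

Things in the scene. Friction and masses are not known exactly. Their poses are not given: they have to be found in the camera images.
- coil_center (a point): Centre (on the axis, half-way up) of the tall coil, the workpiece: a rigid close-wound spring of 8 touching turns of bare 7 mm steel wire; a loose upright tube 50 mm outside diameter, 36 mm bore, 56 mm high, 0.23 to 0.43 kg. At the start it stands round its post, bottom 12 mm above the table. z axis = coil axis.
- short_coil_center (a point): Centre of the short coil, a bystander: same wire and diameters but 4 turns, 28 mm high. It stands on the other, identical stand and is to be left there.
- post_top (a point): Top centre of the post carrying the tall coil, 74 mm above the table, 6 mm above the coil's top. Fixed stand: round base 80 mm diameter, 12 mm high; upright round post 28 mm diameter, tapered over the top 5 mm. The short coil's stand is identical, at least 0.15 m away; which of the two places has the tall coil varies.
- plate: Fixed flat grey surface plate lying on the table, 240 x 220 x 25 mm (own x, y, z), working top face 25 mm above the table. Origin at the centre of its underside; it is turned about the vertical by up to 0.5 rad.
- fence: Fixed rigid aluminium angle plate bolted on the plate. Origin: bottom edge of its upright working face, at mid-length, level with the plate's top (25 mm above the table). The face looks along own -x, roughly to the robot: 140 mm long (own y -70 to +70), 45 mm high. Push into it along own +x. Wall 12 mm thick, foot 60 mm back from the face. Seated coil centre: own x -25, z +28 mm.
- oil_can_mid (a point): Bystander: half-way up an upright red can, 60 mm diameter, 130 mm high, beyond the work.
- wrench_grip (a point): Bystander: handle of a 180 mm steel wrench lying on the table beyond the work.
- grease_pot_rim (a point): Bystander: centre of the rim of a small open brass pot, 70 mm diameter, 50 mm high, between the robot and the work.
Not all that is in view belongs to the job. What is shaped like the part that bears coil_center but red is not meant. What is shaped like the part that bears post_top but red is not meant.

How it is judged:
On the way:
1. the tall coil is lifted clear of the top of its post (z of coil_center in the frame of post_top above 0.03 m), for 0.1 s.
At the end, for the whole second after the job is handed in: Tall coil upright (0.06 rad) on the plate (3 mm) and at the fence face (4 mm), within 30 mm of the fence's middle, at rest, pressed by the gripper with over 4 N into the fence and 7 N onto the plate (its weight is at most 4.3 N); short coil still on its post, within 15 mm (x of coil_center in the frame of fence between -0.029 and -0.02 m and y of coil_center in the frame of fence between -0.03 and 0.03 m and z of coil_center in the frame of fence between 0.025 and 0.031 m and angle between coil_center's own z axis and vertical below 0.06 rad and contact force between coil and fence above 4 N and contact force between coil and plate above 7 N and contact force between the fingers and coil above 2 N and linear speed of coil below 0.02 m/s and distance of short_coil_center from where it was at the start of the episode below 0.015 m); the arm keeps its last pose, push and grip.
It fails at once if the coil is pressed violently (over 60 N) into the fence or the plate (contact force between coil and fence above 60 N or contact force between coil and plate above 60 N).
It fails at once if the short coil is moved by more than 15 mm (distance of short_coil_center from where it was at the start of the episode above 0.015 m).
It fails at once if the can, wrench or pot is moved by more than 20 mm (distance of any of oil_can_mid, wrench_grip, grease_pot_rim from where it was at the start of the episode above 0.02 m).
It also fails if it takes over 45 s, if anything falls off the work surface, if the arm or the gripper's body presses on something with over 40 N, if the wrist force passes 120 N, or if a joint passes its speed limit or range.

### The arm

A 6-joint arm with a two-finger parallel gripper is mounted at the origin on the work surface. World frame = base frame: x ahead of the robot, y to its left, z up, the work surface at z = 0. Lengths are in m, angles in rad, forces in N, time in s.
With the tool pointing down it reaches from about 0.275 to 0.875 m from the base axis. Payload 12.5 kg.
Tool frame: the origin (TCP) lies on the centre line of the jaws, within the pads' length; the fingertips stand r.finger_overhang ahead of it and the grasp point (between the pads) lies 3 mm ahead of it (r.finger_overhang is the distance from the TCP to the fingertips, in m); z points along the fingers, y is the direction in which the jaws open and shut (so a half turn about z gives the same grasp; the last joint's range is limited). The gripper opens to 85 mm and grips with 20 to 120 N. Pads are 22 mm wide; open, the fingers measure 114 mm over their backs; the gripper's body (76 mm by 85 mm) begins 54 mm behind the grasp point. The pads swing forward as they close: fully open they stand 13 mm farther back than shut.
Start: joints at [1.165, 0.351, 1.652, -0, 1.139, -0.085], TCP at [0.173, 0.522, 0.253] pointing down, gripper open.
Joint ranges: [-2.75, 2.75], [-0.79, 2.1], [0.01, 2.65], [-1.57, 4.71], [0.07, 3.14], [-2.87, 2.87]. Speed limits (rad/s): [2.22, 2.22, 2.79, 3.14, 3.14, 3.14].

### API

Orientations are given as a unit quaternion [x, y, z, w].
In Python, from cell import r, optics gives the robot as it stands. The module is installed in compiled form; this text tells all that it offers. Calls block until the motion is done:
- r.move_to(position, orientation): joint-space move of the TCP to a pose.
- r.move_linear(position, rot=None, vel=0.15): straight line of the TCP; rot=None keeps the orientation; vel is the mean speed in m/s.
- r.set_joints(angles): joint-space move.
- r.set_gripper(opening, squeeze=None): opening from 0.0 (shut) to 1.0 (fully open); squeeze is the grip in N (None keeps the last); returns when the fingers have stopped.
- r.sleep(seconds).
- r.inverse_kinematics(position, orientation): joint angles nearest the present ones, or None.
- optics.get_image(name): name is "side" or "top" or "wrist"; returns a dict with "pixels" (420x560x3 uint8, red, green, blue), "depth" (420x560 float32, m along the optical axis (not along the pixel's ray), 0 where there is no reading), "fx", "fy", "cx", "cy" (pixels), "camera_from_world" (4x4, takes a point from world to camera coordinates); the wrist camera has in their place "mount" (4x4, takes a point from camera to tool coordinates, whose origin is the TCP and whose axes are the flange's). Camera axes: x right, y down, z forward; pixel columns grow to the right and rows downward; lengths in m; the calibration is good to about 2 mm. A picture is of the moment at which its call begins: read the wrist's pose just before it.
A pose or a line that the arm cannot do raises r.PlanningError and nothing moves.
- r.hand_in(): hands the job in, once; it reports no verdict.
Readings, each from a call of its own:
- r.current_t(): time.
- r.current_q(): joint angles.
- r.current_qvel(): joint speeds.
- r.current_effort(): joint torques, N m.
- r.current_tool_pos(): TCP position.
- r.current_ee_rot(): TCP orientation.
- r.current_contact_force(): force on the tool from outside, world axes, zero at the start.
- r.current_torque(): the same for the moment, N m.
- r.current_opening(): opening from 0.0 (shut) to 1.0 (fully open).
Only numpy, scipy, OpenCV 4.12 (cv2) and the standard library are available. Lean on these libraries where they do the work, as an engineer would, in place of code of your own. Each camera call takes 0.05 s, during which the arm holds its last target.

## Working session

There is one attempt and no reset: what is moved stays moved. The work goes in short steps, each a Python script; the robot and the scene stay as the last script left them, time stands still between calls to the robot, and variables do not carry over. Pictures are saved under pics/ and viewed, and the job is handed in when it is done.

```bash
mkdir -p pics; python3 - <<'E'
from cell import r, optics
import cv2,numpy as np
print(r.current_t(), r.finger_overhang, r.current_tool_pos(), r.current_ee_rot(), r.current_opening(), r.current_contact_force())
for n in ["side","top","wrist"]:
    d=optics.get_image(n); cv2.imwrite(f"pics/{n}0.png",d["pixels"][:,:,::-1]); np.savez(f"{n}0.npz",**d)
    print(n,d["fx"],d["cx"],d["cy"],np.round(d.get("camera_from_world",d.get("mount")),3).tolist())
E
```

```text
0.0 0.022 [0.17328822 0.52166489 0.25278426] [ 1.59713795e-01  9.87163202e-01 -5.46779255e-04 -1.35063813e-04] 1.0017720138750366 [ 0.18254364 -0.36368139 -0.68012163]
side 387.026421620983 285.1356258387931 215.7994823311414 [[-0.962, -0.272, -0.019, 0.54], [-0.123, 0.495, -0.86, 0.168], [0.244, -0.825, -0.509, 0.527], [0.0, 0.0, 0.0, 1.0]]
top 500.96769567736425 273.77125644450825 205.64131387338196 [[0.013, -1.0, 0.013, -0.097], [-0.992, -0.014, -0.128, 0.599], [0.128, -0.011, -0.992, 0.838], [0.0, 0.0, 0.0, 1.0]]
wrist 289.91127905245924 281.8641034272383 207.9228699403548 [[-0.001, -0.951, -0.31, 0.079], [1.0, -0.0, -0.001, 0.001], [0.001, -0.31, 0.951, -0.121], [0.0, 0.0, 0.0, 1.0]]
```

View pics/side0.png

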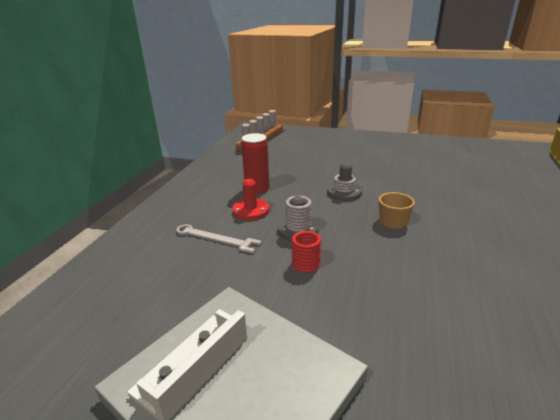

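View pics/top0.png

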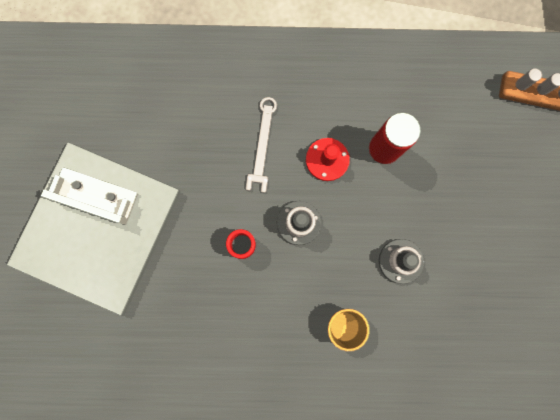

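View pics/wrist0.png

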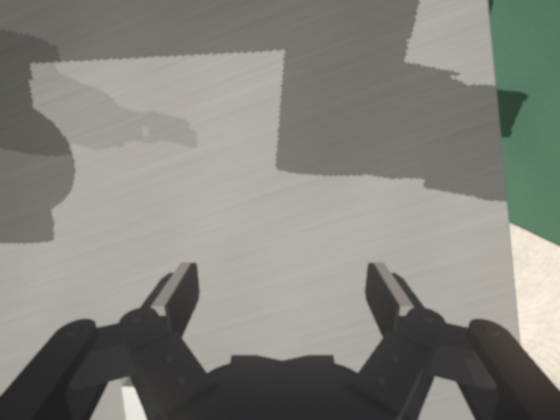

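The side view suggests these candidates:
- Steel coil: top (301,221), side (298,214). It looks tall.
- Steel coil: top (406,261), side (345,183). It looks short.
- Red tube: top (241,244), side (306,251). This is a decoy.
- Red post: top (328,158). This is a decoy.

I choose the steel coil at top (301,221). Next I'll check it in a crop and measure it.

```bash
cat > h.py <<'E'
import numpy as np,cv2
def cloud(d):
    H,W=d["depth"].shape; u,v=np.meshgrid(np.arange(W),np.arange(H)); z=d["depth"].astype(float)
    P=np.stack([(u-d["cx"])/d["fx"]*z,(v-d["cy"])/d["fy"]*z,z],-1)
    T=np.linalg.inv(d["camera_from_world"]); Q=P@T[:3,:3].T+T[:3,3]; Q[z<=0]=np.nan; return Q
def ray(d,uv,h):
    T=np.linalg.inv(d["camera_from_world"]); uv=np.atleast_2d(uv).astype(float)
    D=np.c_[(uv[:,0]-d["cx"])/d["fx"],(uv[:,1]-d["cy"])/d["fy"],np.ones(len(uv))]@T[:3,:3].T
    return T[:3,3]+D*((h-T[2,3])/D[:,2])[:,None]
E
python3 - <<'E'
from h import *
t=dict(np.load("top0.npz"));s=dict(np.load("side0.npz"))
Q=cloud(t)
a=cv2.resize(s["pixels"][150:280,230:430,::-1],None,fx=4,fy=4)
cv2.imwrite("pics/crop_s.png",a)
b=cv2.resize(t["pixels"][180:300,240:440,::-1],None,fx=4,fy=4);cv2.imwrite("pics/crop_t.png",b)
c=cv2.resize(t["pixels"][130:320,0:190,::-1],None,fx=3,fy=3);cv2.imwrite("pics/crop_p.png",c)
for (u,v) in [(301,221),(301,208),(289,221),(406,248),(406,261),(240,244),(228,244),(95,180),(90,250),(100,300),(349,310),(200,350)]: print(u,v,np.round(Q[v,u],4))
E
```

```text
301 221 [nan nan nan]
301 208 [ 0.593  -0.1344  0.0673]
289 221 [ 0.5706 -0.1143  0.067 ]
406 248 [ 0.5291 -0.3193  0.0391]
406 261 [ 0.5059 -0.3094  0.0735]
240 244 [ 5.341e-01 -2.880e-02  4.000e-04]
228 244 [ 0.5312 -0.0112  0.053 ]
95 180 [0.6413 0.2267 0.0364]
90 250 [0.5188 0.2324 0.0242]
100 300 [0.4328 0.21   0.0244]
349 310 [ 0.423  -0.2173  0.0519]
200 350 [0.3469 0.0375 0.0008]
```

View pics/crop_s.png

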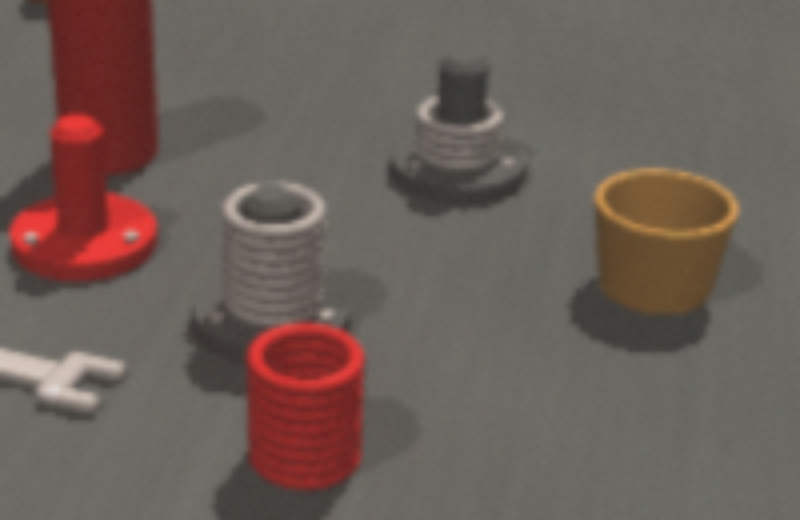

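View pics/crop_t.png

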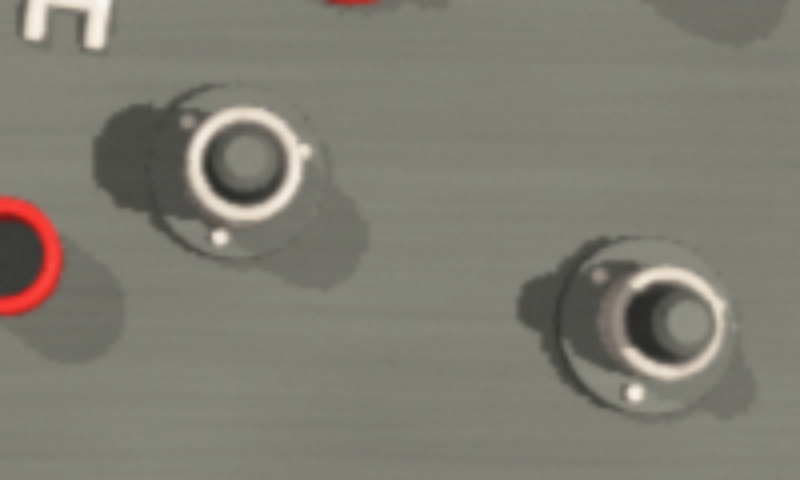

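View pics/crop_p.png

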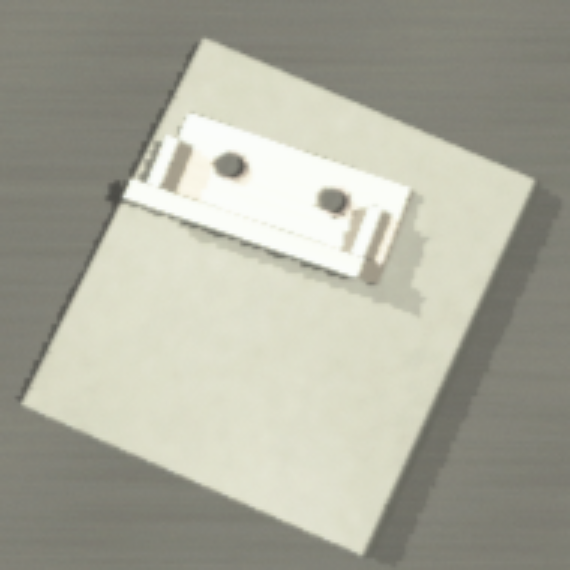

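```bash
cat >> h.py <<'E'
def coil_xy(d,seed,zc,rad=40):
    g=d["pixels"].astype(int); m=((g.min(-1)>150)).astype(np.uint8)
    u,v=np.meshgrid(np.arange(m.shape[1]),np.arange(m.shape[0])); m[np.hypot(u-seed[0],v-seed[1])>rad]=0
    n,l,st,ce=cv2.connectedComponentsWithStats(m,connectivity=4); i=1+np.argmax(st[1:,4])
    c=max(cv2.findContours((l==i).astype(np.uint8),cv2.RETR_EXTERNAL,cv2.CHAIN_APPROX_NONE)[0],key=len)[:,0]
    W=ray(d,c,zc)[:,:2]
    A=np.c_[2*W,np.ones(len(W))]
    k=np.ones(len(W),bool)
    for _ in range(5):
        x=np.linalg.lstsq(A[k],(W[k]**2).sum(1),rcond=None)[0]; R=np.sqrt(x[2]+x[0]**2+x[1]**2)
        k=abs(np.hypot(*(W-x[:2]).T)-R)<0.0025
    return x[:2],R,k.sum(),len(k)
E
python3 - <<'E'
from h import *
t=dict(np.load("top0.npz"));s=dict(np.load("side0.npz"))
Q=cloud(t);Qs=cloud(s)
print(coil_xy(t,(301,221),.0645))
# coil top via depth both views
for n,C in(("top",Q),("side",Qs)):
    k=(C[...,2]>.062)&(C[...,2]<.072)&(np.hypot(C[...,0]-.57,C[...,1]+.134)<.05); P=C[k][:,:2]
    print(n,k.sum(),cv2.minEnclosingCircle(P.astype(np.float32)),P.mean(0))
# fence top
for n,C in(("top",Q),("side",Qs)):
    k=(C[...,2]>.066)&(C[...,2]<.074)&(np.hypot(C[...,0]-.6,C[...,1]-.22)<.15)
    P=C[k]; rc=cv2.minAreaRect(P[:,:2].astype(np.float32)); print(n,k.sum(),P[:,2].mean(),rc, np.round(cv2.boxPoints(rc),4).tolist())
# plate
    k=(C[...,2]>.020)&(C[...,2]<.030)&(np.hypot(C[...,0]-.55,C[...,1]-.22)<.2)
    m=np.where(k,255,0).astype(np.uint8); m=cv2.morphologyEx(m,cv2.MORPH_OPEN,np.ones((3,3))); P=C[m>0]
    rc=cv2.minAreaRect(P[:,:2].astype(np.float32)); print(n,' plate',rc,P[:,2].mean())
# side: fence face points
k=(Qs[...,2]>.032)&(Qs[...,2]<.066)&(np.hypot(Qs[...,0]-.6,Qs[...,1]-.22)<.15); print(k.sum())
# white fence top edge in rgb
E
```

```text
(array([ 0.57221325, -0.13472985]), np.float64(0.02365937872122566), np.int64(77), 81)
top 411 ((0.5725345611572266, -0.13335967063903809), 0.02499050833284855) [ 0.57216274 -0.13322189]
side 236 ((0.5716032981872559, -0.1322939693927765), 0.025701681151986122) [ 0.5689269  -0.12535925]
top 588 0.06962635169374021 ((0.5916818976402283, 0.23684188723564148), (0.1406526267528534, 0.011966222897171974), 71.91022491455078) [[0.5641999840736389, 0.17180000245571136], [0.5755000114440918, 0.1680999994277954], [0.6191999912261963, 0.301800012588501], [0.6078000068664551, 0.30550000071525574]]
top  plate ((0.5604054927825928, 0.22993408143520355), (0.22214840352535248, 0.24029339849948883), 67.38143920898438) 0.024719897267337063
side 1425 0.07120747596733748 ((0.5903224349021912, 0.23666802048683167), (0.14021043479442596, 0.013377025723457336), 72.1006851196289) [[0.5623999834060669, 0.1720000058412552], [0.5751000046730042, 0.1678999960422516], [0.6182000041007996, 0.3012999892234802], [0.6054999828338623, 0.305400013923645]]
side  plate ((0.5590000152587891, 0.22921571135520935), (0.2204216867685318, 0.2410721331834793), 67.88392639160156) 0.027107322313307414
4082
```

Confirmed: the steel coil at side crop (275,255) has 8 turns, and the other steel coil is short with its post showing well above it. Fence yaw is about -0.316 rad and the face middle is about (0.585, 0.2385). I'll hover over the coil and check with the wrist camera.

```bash
cat >> h.py <<'E'
from scipy.spatial.transform import Rotation as Ro
YAW=-0.316
X=np.array([np.cos(YAW),np.sin(YAW),0]);Y=np.array([-np.sin(YAW),np.cos(YAW),0])
QT=Ro.from_matrix(np.c_[-X,Y,[0,0,-1]]).as_quat()
FM=np.array([.585,.2385,.025])
COIL=np.array([.5722,-.134,.040])
E
python3 - <<'E'
from h import *
from cell import r,optics
print(QT, [r.inverse_kinematics(list(p),list(QT)) for p in ([*COIL[:2],.2],[*COIL[:2],.05],(FM-.025*X+[0,0,.04]))])
r.move_to([*COIL[:2],.22],list(QT)); print(r.current_t(),r.current_tool_pos(),r.current_contact_force())
p=r.current_tool_pos();R=Ro.from_quat(r.current_ee_rot()).as_matrix()
d=optics.get_image("wrist"); cv2.imwrite("pics/w1.png",d["pixels"][:,:,::-1])
T=np.eye(4);T[:3,:3]=R;T[:3,3]=p; d["camera_from_world"]=np.linalg.inv(T@d["mount"]); np.savez("w1.npz",**d)
C=cloud(d);k=(C[...,2]>.062)&(C[...,2]<.0705)&(np.hypot(C[...,0]-.57,C[...,1]+.134)<.045); P=C[k][:,:2]
print(k.sum(),cv2.minEnclosingCircle(P.astype(np.float32)),P.mean(0))
E
```

```text
[0.15734343 0.98754395 0.         0.        ] [array([-3.09245753e-01,  4.76185031e-01,  1.60362670e+00, -4.44089210e-16,
        1.06178092e+00, -1.56404208e+00]), array([-3.09245753e-01,  6.88496753e-01,  1.68113873e+00, -4.44089210e-16,
        7.71957173e-01, -1.56404208e+00]), array([ 3.37555290e-01,  6.99196185e-01,  1.60654719e+00, -4.44089210e-16,
        8.35849275e-01, -9.17241036e-01])]
2.8583 [ 0.57232586 -0.13330154  0.22005894] [0.23757099 0.44356253 0.24097634]
1062 ((0.5725841522216797, -0.13302545249462128), 0.02488240785896778) [ 0.57142184 -0.1327021 ]
```

View pics/w1.png

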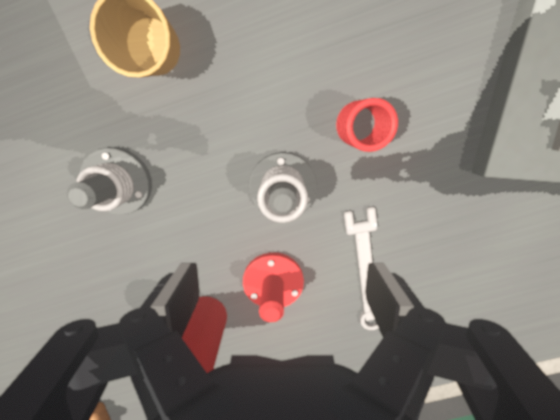

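The wrist view shows the steel coil at (283,196), which gives (0.5725, -0.1330) and agrees with the other cameras. The red decoy is at (368,125). Next I'll grasp and lift.

```bash
python3 - <<'E'
from h import *
from cell import r,optics
c=[.5725,-.1331]
r.move_linear([*c,.12],list(QT),.15); r.move_linear([*c,.051],vel=.06)
print(r.current_tool_pos(),r.current_contact_force())
r.set_gripper(0.3,80)
print(r.current_opening(),r.current_contact_force(),r.current_t())
r.move_linear([*c,.08],vel=.05); print(r.current_contact_force())
r.move_linear([*c,.175],vel=.12); r.sleep(.2)
print(r.current_tool_pos(),r.current_contact_force(),r.current_opening(),r.current_t())
for n in("side","wrist"): 
    d=optics.get_image(n);cv2.imwrite(f"pics/{n}2.png",d["pixels"][:,:,::-1])
E
```

```text
[ 0.57271297 -0.13315894  0.05138258] [-0.2490042  -0.81674786 -0.70705687]
0.5667838887518158 [-1.72204271  1.22514677  6.00759294] 5.4667
[ 0.25876898  0.61236586 -4.4604808 ]
[ 0.57224417 -0.13302495  0.17429126] [ 0.24341355  0.69797259 -2.79818995] 0.5742312432816632 7.3417
```

View pics/side2.png

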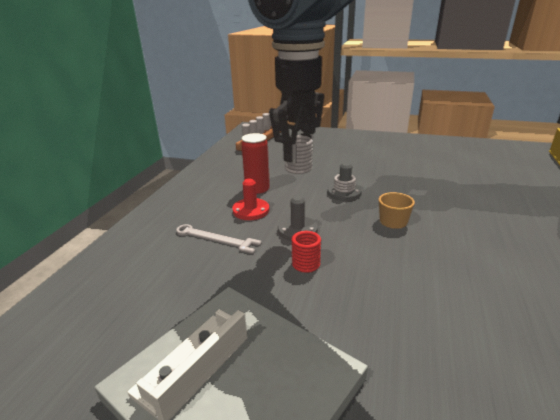

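View pics/wrist2.png

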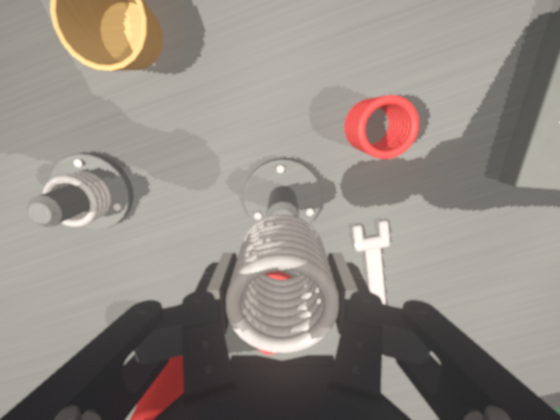

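Coil is held upright in the jaws (wrist 283,300), with the post now bare at side (298,215). I'll move it to the plate in front of the fence and feel down for contact.

```bash
python3 - <<'E'
from h import *
from cell import r,optics
g=FM-.040*X
r.move_linear([g[0],g[1],.175],list(QT),.25)
r.move_linear([g[0],g[1],.075],vel=.12); r.sleep(.3)
f0=np.mean([r.current_contact_force() for _ in range(3)],0); print("tare",f0,r.current_tool_pos(),r.current_t())
z=.069;
while z>.058:
    r.move_linear([g[0],g[1],z],vel=.03); f=np.array(r.current_contact_force())-f0
    print(round(z,4),np.round(r.current_tool_pos()[2],4),np.round(f,2))
    if f[2]>3: break
    z-=.0008
print(r.current_t()); np.save("f0.npy",f0)
d=optics.get_image("side");cv2.imwrite("pics/side3.png",d["pixels"][:,:,::-1]);np.savez("s3.npz",**d)
E
```

```text
tare [ 0.56985601  0.23707984 -3.08077364] [0.54715164 0.25100369 0.07542235] 10.4167
0.069 0.0687 [-0.8  -0.87 -0.1 ]
0.0682 0.0682 [-0.67 -0.32 -1.19]
0.0674 0.0674 [-0.28  0.12 -0.7 ]
0.0666 0.0665 [-0.04  0.12 -0.03]
0.0658 0.0658 [-1.01 -0.47  0.04]
0.065 0.065 [-0.1  -0.58 -1.22]
0.0642 0.0647 [-3.08 -1.31  7.89]
12.2667
```

View pics/side3.png

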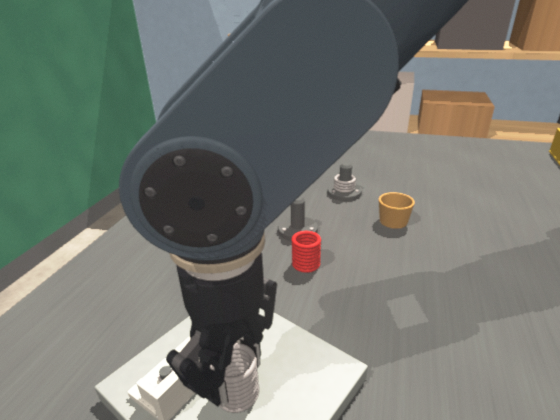

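The coil (side 238,375) touches the plate at TCP z = 0.0646, as predicted. I'll lift 1 mm and feel toward the fence.

```bash
python3 - <<'E'
from h import *
from cell import r,optics
f0=np.load("f0.npy")
z=.0656
g=FM-.040*X; r.move_linear([g[0],g[1],z],vel=.02)
a=.031
while a>.016:
    q=FM-a*X; r.move_linear([q[0],q[1],z],vel=.03)
    f=np.array(r.current_contact_force())-f0
    if -f@X>2.5: r.sleep(.1); f=np.array(r.current_contact_force())-f0
    print(round(a,4),np.round((np.array(r.current_tool_pos())-FM)@X,4),"fx",round(-f@X,2),"fy",round(f@Y,2),"fz",round(f[2],2))
    if -f@X>4: break
    a-=.0007
print(r.current_t(),a)
for n in("top","side","wrist"):
    d=optics.get_image(n);cv2.imwrite(f"pics/{n}4.png",d["pixels"][:,:,::-1])
E
```

```text
0.031 -0.0309 fx 0.86 fy -1.09 fz -0.34
0.0303 -0.0303 fx 1.42 fy 0.64 fz -1.5
0.0296 -0.0296 fx 0.86 fy -0.37 fz 0.02
0.0289 -0.0289 fx 0.44 fy -0.97 fz -0.18
0.0282 -0.0282 fx 0.14 fy -1.28 fz -1.25
0.0275 -0.0275 fx 0.21 fy -0.51 fz -0.67
0.0268 -0.0268 fx 0.52 fy -1.01 fz -1.03
0.0261 -0.0261 fx -0.19 fy -0.58 fz -0.12
0.0254 -0.0254 fx 0.85 fy -0.51 fz -0.65
0.0247 -0.0248 fx 1.89 fy -0.58 fz 0.2
0.024 -0.0247 fx 6.05 fy -1.03 fz 2.35
15.6167 0.024000000000000007
```

View pics/side4.png

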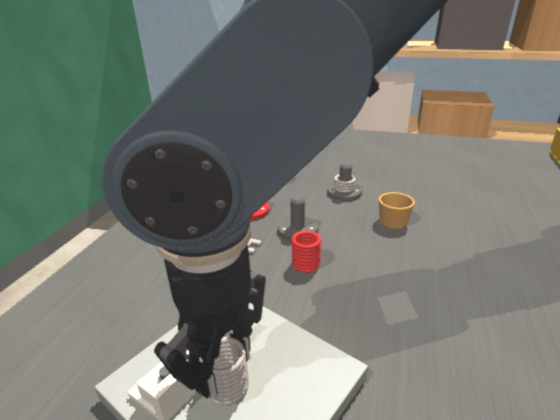

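View pics/wrist4.png

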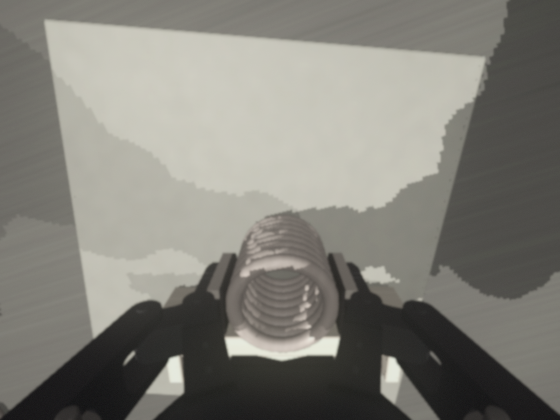

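Fence contact is at own x = -24.7 mm, and the coil stands upright at the fence. Next is the diagonal press with force feedback.

```bash
cat > press.py <<'E'
from h import *
from cell import r,optics
f0=np.load("f0.npy")
a,z=.0247,.0648
def rd():
    r.sleep(.08); f=np.mean([np.array(r.current_contact_force()) if not r.sleep(.02) else 0 for _ in range(4)],0)-f0
    return -f@X,f@Y,f[2]
q=FM-a*X; r.move_linear([q[0],q[1],.0656],vel=.02)
for i in range(30):
    q=FM-a*X; r.move_linear([q[0],q[1],z],vel=.02)
    fx,fy,fz=rd(); p=np.array(r.current_tool_pos())-FM
    print(i,"cmd",round(a,5),round(z,5),"pos",np.round([p@X,p@Y,p[2]],4),"f",np.round([fx,fy,fz],1),round(r.current_t(),1))
    ex,ez=15-fx,15.5-fz
    if abs(ex)<1.3 and abs(ez)<1.3 or r.current_t()>36: break
    a-=np.clip(ex/20000,-.0003,.0003); z-=np.clip(ez/25000,-.0003,.0003)
r.sleep(1.0); print(rd(),r.current_t(),r.current_opening(),r.current_torque())
for n in("top","side","wrist"):
    d=optics.get_image(n);cv2.imwrite(f"pics/{n}5.png",d["pixels"][:,:,::-1]);np.savez(n+"5.npz",**d)
E
python3 press.py
```

```text
0 cmd 0.0247 0.0648 pos [-0.0248  0.      0.0398] f [3.9 0.4 0.8] 16.4
1 cmd 0.0244 0.0645 pos [-0.0247  0.      0.0398] f [ 6.9 -0.9  5.8] 16.8
2 cmd 0.0241 0.0642 pos [-0.0247  0.      0.0397] f [ 9.4 -1.6  9.8] 17.2
3 cmd 0.02382 0.06397 pos [-0.0247  0.0001  0.0397] f [12.3 -2.3 13.4] 17.6
4 cmd 0.02368 0.06389 pos [-0.0247  0.      0.0397] f [12.7 -2.5 14.8] 18.0
5 cmd 0.02356 0.06386 pos [-0.0246  0.      0.0397] f [14.1 -2.6 15.3] 18.4
(np.float64(14.315273869975444), np.float64(-2.67850715905037), np.float64(15.150486533976201)) 19.5667 0.568576390327943 [ 0.39951751  2.08102463 -0.00583582]
```

```bash
python3 - <<'E'
from h import *
a=np.load("top5.npz")["pixels"][100:310,0:280,::-1];b=np.load("side5.npz")["pixels"][280:420,90:300,::-1]
cv2.imwrite("pics/f.png",np.vstack([cv2.resize(b,(600,400))]))
cv2.imwrite("pics/ft.png",cv2.resize(a,(700,525)))
t=dict(np.load("top5.npz"));t0=dict(np.load("top0.npz"))
print(coil_xy(t0,(406,261),.0365),coil_xy(t,(406,261),.0365))
E
```

```text
(array([ 0.50879591, -0.32074152]), np.float64(0.022953596636496876), np.int64(87), 114) (array([ 0.50875138, -0.32051924]), np.float64(0.023124070322871282), np.int64(85), 117)
```

View pics/f.png

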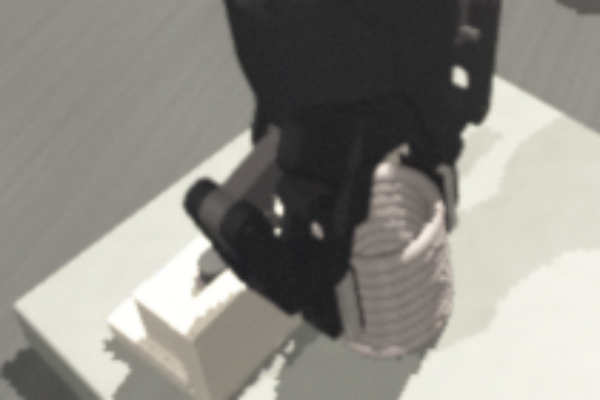

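View pics/top5.png

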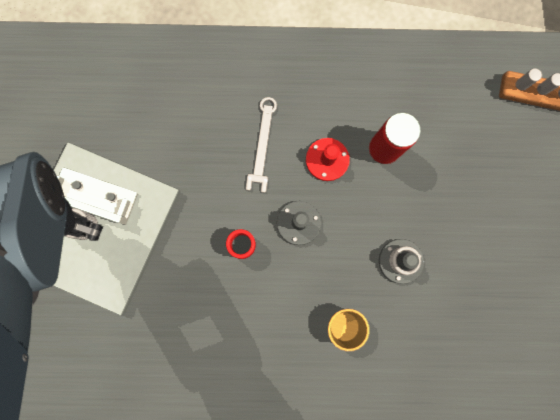

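View pics/wrist5.png

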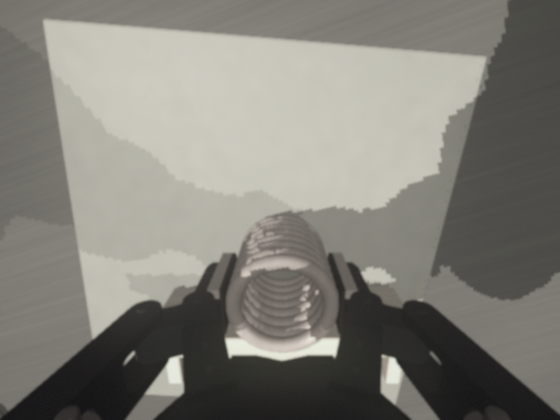

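The coil (side crop 400,270; wrist 283,300) sits in the jaws exactly as it did after the lift, so it hasn't tilted. The short coil (top 406,261) hasn't moved, and the can, wrench and pot look unmoved too. Handing in.

```bash
python3 - <<'E'
from h import *
from cell import r
f=np.array(r.current_contact_force())-np.load("f0.npy"); print(-f@X,f[2],r.current_t()); r.hand_in()
E
```

```text
14.12323101374949 15.690640186808727 19.7167
the job is handed in; nothing more can be done
```

I lifted the 8-turn steel coil off its post and stood it on the plate against the fence. I pressed it in diagonally and handed in at about 19.7 s with the gripper still holding it there. No verdict is reported on hand-in.

**Forces:** the last reading was about 14 N into the fence and 15.7 N down onto the plate, steady over the final second. These come from the wrist sensor, so friction at the two faces could make the actual contact forces a few newtons different.

**Position:** the gripper, centred on the coil, is 24.6 mm in front of the fence face and 0 mm from the fence's middle along its length. The coil met the plate at the height I predicted. It looks the same in the jaws as it did after the lift, so I saw no tilt, but I did not measure the angle directly.

**Bystanders:** the short coil measured the same to within 0.3 mm. The can, wrench and pot look unmoved in the top view. No check failed or disagreed.

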